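Clamp a mount in the bonding press with one turn of the hand wheel

ROBOT

A 6-joint arm with a two-finger parallel gripper is mounted at the origin on a cart in front of the work surface, level with it; the furniture and walls round the work are solid. World frame = base frame: x ahead of the robot, y to its left, z up, the work surface at z = 0. Lengths are in mm, angles in degrees, forces in N, time in s.
With the tool pointing down it reaches from about 300 to 875 mm from the base axis. Payload 6.4 kg.
Tool frame: the origin (TCP) lies on the centre line of the jaws, within the pads' length; the fingertips stand 19 mm ahead of it and the grasp point (between the pads) is the TCP; y points along the fingers, x is the direction in which the jaws open and shut, and the axes are right-handed (so a half turn about y gives the same grasp; the last joint's range is limited). The gripper opens to 85 mm and grips with 20 to 120 N. Pads are 22 mm wide; open, the fingers measure 114 mm over their backs; the gripper's body (76 mm by 85 mm) begins 54 mm behind the grasp point. The pads swing forward as they close: fully open they stand 13 mm farther back than shut.
Start: joints at [-87.966, 10.359, 92.074, -0, 77.567, -11.82], TCP at [137.7, -558.283, 250.288] pointing down, gripper open.
Joint ranges: [-171.53, 171.53], [-51.25, 118.39], [17.06, 147.69], [-65.23, 245.23], [0, 150.52], [-178.68, 178.68]. Speed limits (degrees/s): [147.25, 147.25, 172.46, 180, 180, 180].

INTERFACE

Orientations are given as [roll, pitch, yaw] about the fixed x, y, z axes, in that order (R = Rz(yaw) Ry(pitch) Rx(roll)).
In Python, from plant import env gives the robot as it stands.
- The arm moves only by the shell command python3 -m inch 'ROWS' [FORCE]. ROWS is JSON, a list of rows, each an object with "jaw": the opening, from 0 (shut) to 1 (fully open); "dp": the shift along the tool's x, y, z in cm, a list of three; "roll": the turn about the tool's y in degrees. A call has 1 to 20 rows; each row shifts and turns the commanded pose from where the row before left it, along the tool's axes as they then stand; what a row does not reach is not made up. A row lasts 1/8 s, in which the tool goes at most 62.5 mm and 10.7 degrees, less where a joint would pass 70% of its speed; a pose out of reach is approached as far as the arm can. A call is refused whole if a number of a shift passes 6.25 or a number of a turn 10.7, either way. A call with a gripper value outside its range is refused whole. The fingers move at their own pace and stop on an object; FORCE is the grip in N (left out, the last holds). Time passes only in rows, so rows that do not move let the fingers close. It gives the time, the measured TCP pose, the force and the opening at its end, in the units of the state.
- env.state(): the state, without advancing time (a new reading comes with each control period).
- env.snapshot(name): name is "side" or "top"; returns the picture (400x640x3 uint8, blue, green, red); there is no depth.
- env.calibration(name): a dict with "camera_matrix" (3x3 intrinsics, pixels), "dist_coeffs" ([k1, k2, p1, p2, k3] as OpenCV has them; the pictures are not rectified), "T" (4x4, takes a point from camera to world coordinates). Camera axes: x right, y down, z forward; pixel columns grow to the right and rows downward; lengths in mm; the calibration is good to about 2 mm. A picture is of the moment at which its call begins. calibration takes no time and is no camera call.
- env.job_done(): hands the job in, once; it reports no verdict.
The state is a dict: "clock": time; "joint_positions": joint angles; "joint_velocities": joint speeds; "joint_torque": joint torques, N m; "position": TCP position; "tool_rot": TCP orientation; "contact_force": force on the tool from outside, world axes, zero at the start; "ft_torque": the same for the moment, N m; "gripper_width": finger opening in mm.
Only numpy, scipy, OpenCV 4.12 (cv2) and the standard library are available. Lean on these libraries where they do the work, as an engineer would, in place of code of your own. Each camera call takes 0.05 s, during which the arm holds its last target.

TASK

Clamp the green specimen mount in the small grey bonding press for curing: push the loading slide fully home by its upright end plate, then push the hand wheel round by its red upright handle through exactly one full turn clockwise (seen from above), so that the spring foot comes down on the mount and the handle ends where it started. Use fingertips only, push the handle gently without gripping it, and leave the mount itself and the things lying round the press untouched.

Things in the scene. Friction and masses are not known exactly. Their poses are not given: they have to be found in the camera images.
- press: grey bonding press fixed to the desk, a C-frame 170 x 124 mm at the base, 156 mm high below its hand wheel. Origin on the desk straight below the ram and wheel axis; own z up, own +x toward its column (away from the robot, base reaches from -50 to +120 mm), own +y along the loading slide, which comes out at the +y side; the slide's bed reaches to y = +160 mm. The column and arm lie at x = -20 to +113 mm, y = +-28 mm, below the wheel.
- wheel_centre (a point): point on the wheel's upright axis at the height of the top of the rim, 192 mm above the desk. The black three-spoke wheel measures 138 mm across; the hub and the end of the ram in its middle (21 mm radius) stand up to 28 mm above the rim.
- press_wheel (a joint): angle of the hand wheel in rad, growing clockwise seen from above; 2 pi is one turn. It starts between -1.25 and 1.25. One turn lowers the ram by 6 mm; the wheel does not move up or down. It stays where it is left; friction takes about 4 N (up to 6 N) at the handle. Stops at -2.2 and 9.4.
- crank_handle: red upright revolving handle on the wheel's rim, 20 mm thick, 52 mm high, 62 mm from the wheel axis. Origin at the middle of its height, 220.5 mm above the desk (its top is at 246 mm). It spins freely about its own upright axis, so its own x and y mean nothing. Free space all round it above the rim.
- press_slide (a joint): travel of the loading slide in m: 0 drawn out (start), 0.06 fully home against its stop; it travels along the press's own -y. Friction about 2 N; stays where it is left.
- push_plate (a point): middle of the outer face (looks along the press's own +y) of the upright plate at the slide's outer end, 59 mm above the desk. The plate is 44 mm wide (along the press's x), 7.5 mm thick, from 30 to 78 mm above the desk; its outer face is 215 mm from the press's axis when drawn out and 155 mm when home. Push it along the press's own -y.
- green_mount: green specimen mount, a loose cylinder 30 mm across and 16 mm high, on a glass slide between clips on the loading slide, its underside (origin) 38 mm above the desk. It rides with the slide: 60 mm out from the ram axis at the start, straight below the ram when the slide is home.
- press_foot: round steel spring foot 26 mm across below the ram; its face is 57 mm above the desk with the wheel at 0, and 1.6 to 4 mm above the mount at the start. After one turn it rests on the mount and its spring presses with 5 to 9 N.
- red_mount: loose red specimen mount, 30 mm across and 16 mm high, on the desk in front of the press; bystander. Origin at the centre of its underside.
- tweezers: loose steel tweezers, 128 x 11 x 10 mm, on the desk in front of the press; bystander. Origin at the centre of the underside.
- petri_dish: loose clear dish, 90 mm across and 18 mm high, on the desk to the left of the press; bystander. Origin at the centre of its underside.
There are look-alikes about, which are no part of the job. What is shaped like the green_mount but orange or purple is not meant.

How it is judged (in metres and radians):
On the way, in this order (a step that is already met when the one before it is completed fails the run):
1. the loading slide is pushed fully home, within 2 mm of its stop (value of joint press_slide above 0.058 m), for 0.2 s.
2. with the slide home, the wheel has been pushed round clockwise to the far side, about half a turn (value of joint press_slide above 0.058 m and value of joint press_wheel above 0.5 rad and distance of crank_handle from where it was at the start of the episode above 0.11 m), for 0.1 s.
At the end, for the whole second after the job is handed in: The slide is home (within 2 mm of its stop); the wheel has made one full turn clockwise and stands still with its handle within 10 mm (about 9 degrees) of where it started; the spring foot presses on the green mount with more than 2 N and the mount is at rest (value of joint press_slide above 0.058 m and value of joint press_wheel between 4.7 and 7.9 rad and distance of crank_handle from where it was at the start of the episode below 0.01 m and velocity of joint press_wheel between -0.05 and 0.05 rad/s and contact force between press_foot and green_mount above 2 N and linear speed of green_mount below 0.01 m/s); the robot touches nothing.
It fails at once if the wheel was turned while the slide was not yet home (distance of crank_handle from where it was at the start of the episode above 0.03 m and value of joint press_slide below 0.057 m).
It fails at once if the handle was gripped or shoved hard (more than 30 N) (contact force between the fingers and crank_handle above 30 N).
It fails at once if the green mount was touched (contact force between any of the fingers, the arm and green_mount above 0.3 N).
It fails at once if the green mount left its place on the slide (angle between green_mount's own z axis and vertical above 0.25 rad or z of green_mount in the frame of press above 0.045 m or z of green_mount in the frame of press below 0.03 m).
It fails at once if a thing lying round the press was moved by more than 15 mm (distance of any of red_mount, tweezers, petri_dish from where it was at the start of the episode above 0.015 m).
It also fails if it takes over 61 s, if anything falls off the work surface, if the arm or the gripper's body presses on something with over 40 N, if the wrist force passes 120 N, or if a joint passes its speed limit or range.

## Working session

There is one attempt and no reset: what is moved stays moved. The work goes in short steps, Python scripts to look and compute and a shell command to move; the robot and the scene stay as the last step left them, time stands still between calls to the robot, and variables do not carry over. Pictures are saved under pics/ and viewed, and the job is handed in when it is done.

```bash
ls; mkdir -p pics
python3 - <<'E'
from plant import env
import cv2
print(env.state())
for n in("side","top"):
    cv2.imwrite(f"pics/{n}0.png",env.snapshot(n)); print(n,env.calibration(n))
E
```

```text
pics
{'clock': 0.0, 'joint_positions': array([-8.79672217e+01,  1.04027561e+01,  9.21337308e+01, -1.45639292e-04,
        7.75652872e+01, -1.18190800e+01]), 'joint_velocities': array([-0.01722316,  0.00962836, -0.05795176,  0.08052606,  0.01805353,
       -0.03245662]), 'joint_torque': array([ 1.21128007e-03, -4.44870329e+01, -3.51336086e+01, -5.07499681e-05,
        9.08663176e-03, -1.71505246e-05]), 'position': array([ 137.66939322, -557.73373012,  249.35814401]), 'tool_rot': array([-89.97929354,   0.0996456 , -76.14809223]), 'contact_force': array([-0.33814073,  0.23445441,  0.46487605]), 'ft_torque': array([-0.05084024, -0.03766809, -0.02542202]), 'gripper_width': 85.55087121224864}
side {'camera_matrix': array([[508.051566  ,   0.        , 316.1167375 ],
       [  0.        , 508.051566  , 194.46382409],
       [  0.        ,   0.        ,   1.        ]]), 'dist_coeffs': array([0.00921247, 0.        , 0.        , 0.        , 0.        ]), 'T': array([[ 9.97575839e-01,  1.75061753e-02, -6.73496753e-02,
         5.91478419e+02],
       [ 6.61257323e-02, -5.39943845e-01,  8.39099536e-01,
        -7.67227358e+02],
       [-2.16756190e-02, -8.41518971e-01, -5.39792543e-01,
         7.62388462e+02],
       [ 0.00000000e+00,  0.00000000e+00,  0.00000000e+00,
         1.00000000e+00]])}
top {'camera_matrix': array([[519.30960658,   0.        , 321.69378171],
       [  0.        , 519.30960658, 198.14688868],
       [  0.        ,   0.        ,   1.        ]]), 'dist_coeffs': array([-0.10611678,  0.        ,  0.        ,  0.        ,  0.        ]), 'T': array([[ 1.10020665e-02, -9.90176400e-01,  1.39390287e-01,
         3.77411189e+02],
       [-9.99893948e-01, -9.56394160e-03,  1.09829065e-02,
         1.62033234e+02],
       [-9.54189426e-03, -1.39496339e-01, -9.90176612e-01,
         1.25718344e+03],
       [ 0.00000000e+00,  0.00000000e+00,  0.00000000e+00,
         1.00000000e+00]])}
```

View pics/side0.png

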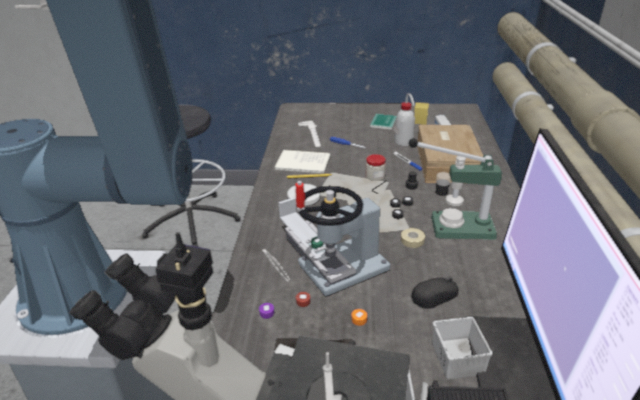

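View pics/top0.png

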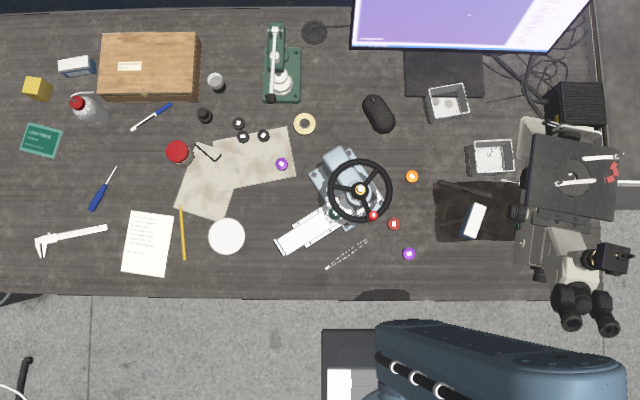

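The side view shows the press with its wheel at about (330,203) and the red handle at (300,195). The top view shows the wheel at (360,190), the handle top at (373,215) and the slide's outer end near (280,245). I'll crop closer.

Run:
```python
import cv2
a=cv2.imread("pics/side0.png")[160:300,230:410]; b=cv2.imread("pics/top0.png")[130:290,250:450]
cv2.imwrite("pics/side0c.png",cv2.resize(a,None,fx=4.4,fy=4.2,interpolation=cv2.INTER_CUBIC)[:600,:800])
cv2.imwrite("pics/side0c.png",cv2.resize(a,None,fx=4,fy=4,interpolation=cv2.INTER_CUBIC))
cv2.imwrite("pics/top0c.png",cv2.resize(b,None,fx=3.75,fy=3.75,interpolation=cv2.INTER_CUBIC))
```

```text
(no output)
```

View pics/side0c.png

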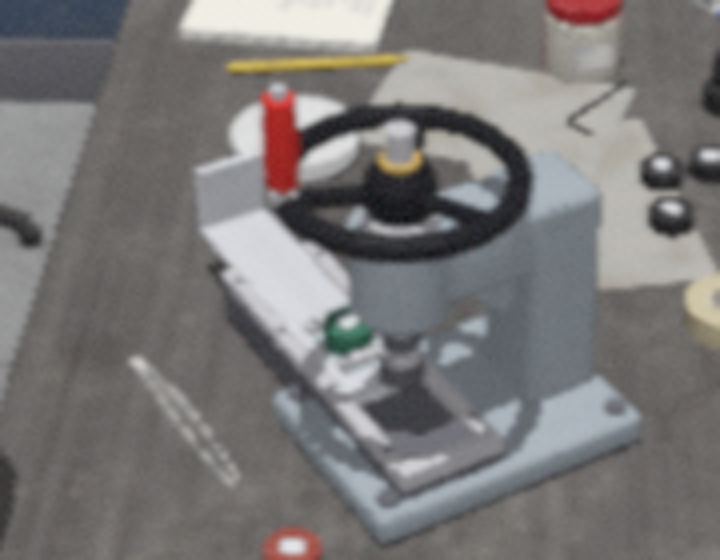

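View pics/top0c.png

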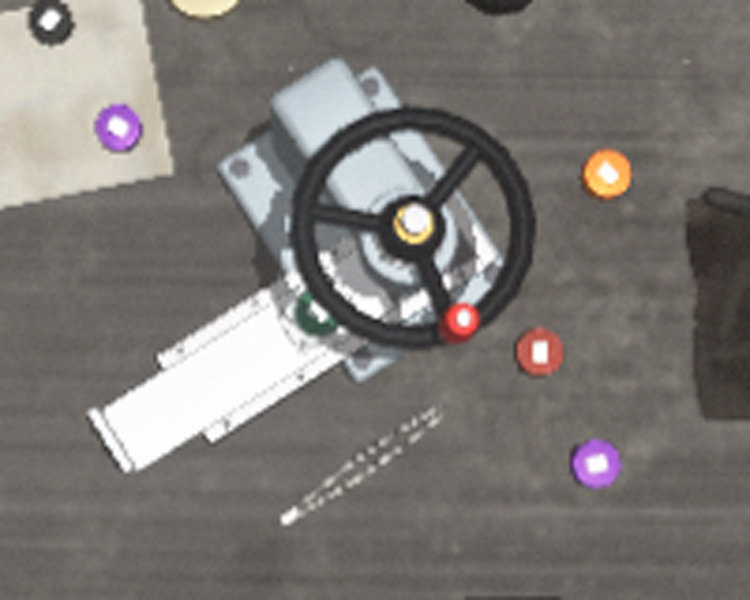

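```bash
cat > h.py <<'E'
import numpy as np, cv2
from plant import env
C={n:env.calibration(n) for n in("side","top")}
def ray(n,uv):
    c=C[n];p=cv2.undistortPoints(np.array([[uv]],float),c["camera_matrix"],c["dist_coeffs"])[0,0]
    T=c["T"];d=T[:3,:3]@np.array([p[0],p[1],1]);return T[:3,3],d/np.linalg.norm(d)
def plane(n,uv,z):
    o,d=ray(n,uv);return o+d*(z-o[2])/d[2]
def tri(s,t):
    o1,d1=ray("side",s);o2,d2=ray("top",t)
    k=np.linalg.lstsq(np.c_[d1,-d2],o2-o1,rcond=None)[0]
    a=o1+k[0]*d1;b=o2+k[1]*d2;return (a+b)/2,np.linalg.norm(a-b)
def proj(n,P):
    c=C[n];T=np.linalg.inv(c["T"]);r=cv2.Rodrigues(T[:3,:3])[0]
    return cv2.projectPoints(np.array([P],float),r,T[:3,3],c["camera_matrix"],c["dist_coeffs"])[0][0,0]
S=lambda x,y:(230+x/4,160+y/4)
U=lambda x,y:(250+x/3.75,130+y/3.75)
E
python3 - <<'E'
from h import *
np.set_printoptions(precision=1,suppress=True)
print("hub",tri(S(400,127),U(413,217)),plane("top",U(413,217),220),plane("side",S(400,127),220))
print("handle",tri(S(278,92),U(463,317)),plane("top",U(463,317),246),plane("side",S(278,92),246))
# rim centre
im=cv2.imread("pics/top0.png");
m=(im.max(2)<45).astype(np.uint8); m[:155]=0;m[225:]=0;m[:,:322]=0;m[:,400:]=0
cs=max(cv2.findContours(m,cv2.RETR_EXTERNAL,cv2.CHAIN_APPROX_NONE)[0],key=cv2.contourArea)
e=cv2.fitEllipse(cs);print(e,plane("top",e[0],187))
print("plate",[plane("top",U(*p),78) for p in((91,411),(133,471))],[plane("side",S(*p),78) for p in((196,170),(262,150))])
print(tri(S(196,170),U(133,471)))
for n,p,z in(("red",(540,352),16),("purple",(597,464),16),("twA",(285,520),5),("twB",(440,408),5)): print(n,plane("top",U(*p),z))
o,d=[plane("top",U(*p),78) for p in((91,411),(133,471))]
v=(d-o)/np.linalg.norm(d-o);print("edge dir",np.degrees(np.arctan2(v[1],v[0])),np.linalg.norm(d-o))
E
```

```text
hub (array([548.3,  95.9, 213.7]), np.float64(4.21679430364294)) [545.2  96.  220. ] [550.8  86.8 220. ]
handle (array([490.2,  72. , 247.9]), np.float64(4.16552193726769)) [488.3  71.5 246. ] [491.8  75.8 246. ]Traceback (most recent call last):
  File "<stdin>", line 9, in <module>
cv2.error: OpenCV(4.12.0) /io/opencv/modules/imgproc/src/shapedescr.cpp:361: error: (-201:Incorrect size of input array) There should be at least 5 points to fit the ellipse in function 'fitEllipseNoDirect'
```

Run:
```python
from h import *
np.set_printoptions(precision=1,suppress=True)
def rim(n,box,thr,z):
    im=cv2.imread(f"pics/{n}0.png");m=(im.max(2)<thr).astype(np.uint8);M=np.zeros_like(m);x0,y0,x1,y1=box;M[y0:y1,x0:x1]=m[y0:y1,x0:x1]
    cs=max(cv2.findContours(M,cv2.RETR_EXTERNAL,cv2.CHAIN_APPROX_NONE)[0],key=cv2.contourArea)
    q=cv2.convexHull(cs);P=np.array([plane(n,p,z)[:2] for p in q[:,0].astype(float)],np.float32)
    (c,r)=cv2.minEnclosingCircle(P);print(n,cv2.boundingRect(cs),"circle",c,2*r,"ell",cv2.fitEllipse(P))
for t in(45,60,70):
    rim("top",(326,157,394,224),t,187);rim("side",(297,183,366,226),t,187)
print("plate",[plane("top",U(*p),78) for p in((91,411),(133,471))],[plane("side",S(*p),78) for p in((196,170),(262,150))])
print(tri(S(196,170),U(133,471)))
for n,p,z in(("red",(540,352),16),("purple",(597,464),16),("twA",(285,520),5),("twB",(440,408),5)): print(n,plane("top",U(*p),z))
o,d=[plane("top",U(*p),78) for p in((91,411),(133,471))]
v=(d-o)/np.linalg.norm(d-o);print("edge dir",np.degrees(np.arctan2(v[1],v[0])),np.linalg.norm(d-o))
```

```text
Traceback (most recent call last):
cv2.error: OpenCV(4.12.0) /io/opencv/modules/imgproc/src/shapedescr.cpp:361: error: (-201:Incorrect size of input array) There should be at least 5 points to fit the ellipse in function 'fitEllipseNoDirect'
```

Run:
```python
from h import *
np.set_printoptions(precision=1,suppress=True)
print(cv2.imread("pics/top0.png")[190,322:400].max(1))
def rim(n,box,thr,z):
    im=cv2.imread(f"pics/{n}0.png");m=(im.max(2)<thr).astype(np.uint8);M=np.zeros_like(m);x0,y0,x1,y1=box;M[y0:y1,x0:x1]=m[y0:y1,x0:x1]
    cs=max(cv2.findContours(M,cv2.RETR_EXTERNAL,cv2.CHAIN_APPROX_NONE)[0],key=cv2.contourArea)
    q=cv2.convexHull(cs);P=np.array([plane(n,p,z)[:2] for p in q[:,0].astype(float)],np.float32)
    (c,r)=cv2.minEnclosingCircle(P);print(n,t,cv2.boundingRect(cs),"circle",c,2*r,"ell",cv2.fitEllipse(P) if len(P)>4 else 0)
for t in(45,55,65):
    rim("top",(326,157,394,224),t,187);rim("side",(297,183,366,226),t,187)
print("plate",[plane("top",U(*p),78) for p in((91,411),(133,471))],[plane("side",S(*p),78) for p in((196,170),(262,150))])
print(tri(S(196,170),U(133,471)))
for n,p,z in(("red",(540,352),16),("purple",(597,464),16),("twA",(285,520),5),("twB",(440,408),5)): print(n,plane("top",U(*p),z))
o,d=[plane("top",U(*p),78) for p in((91,411),(133,471))]
v=(d-o)/np.linalg.norm(d-o);print("edge dir",np.degrees(np.arctan2(v[1],v[0])),np.linalg.norm(d-o))
```

```text
[121 120 121 120 211 115  48  56  66  61  54  65 113 123 124 109 108 102
  88  91  75  64  63  58  50  55  56  51  49  47  50  46  61 179 225 133
 227 250 251 251 249 230 254 165  59  50  74 216 226 169 134 143 144 145
 237 211 161 107 106 110 107 115 117 118  52  46  50  65  56  46  60 112
 111 112 110 112 111 110]
top 45 (375, 167, 2, 2) circle (594.122802734375, 61.65415573120117) 2.9779701232910156 ell 0
side 45 (301, 202, 60, 23) circle (552.5762939453125, 63.50725555419922) 117.552001953125 ell ((552.0687255859375, 62.51219177246094), (77.1881103515625, 113.39921569824219), 98.12062072753906)
top 55 (338, 162, 51, 51) circle (547.1676025390625, 93.2996597290039) 118.99315643310547 ell ((556.9871826171875, 81.5036849975586), (81.19090270996094, 121.66976165771484), 134.26573181152344)
side 55 (300, 187, 62, 38) circle (549.4187622070312, 90.7215805053711) 138.53163146972656 ell ((551.0707397460938, 88.68380737304688), (125.97684478759766, 136.85641479492188), 166.7174835205078)
top 65 (328, 158, 65, 65) circle (546.1370239257812, 95.23474884033203) 136.68226623535156 ell ((546.0667724609375, 94.7228012084961), (134.39874267578125, 135.10765075683594), 150.57037353515625)
side 65 (299, 187, 63, 38) circle (546.6649169921875, 90.5533676147461) 141.8234100341797 ell ((549.504150390625, 90.6709976196289), (130.6958770751953, 141.64895629882812), 0.0777471736073494)
plate [array([447.2, 281.9,  78. ]), array([411.3, 255.7,  78. ])] [array([417.8, 257.4,  78. ]), array([455.9, 281.1,  78. ])]
(array([414.6, 256.3,  78.2]), np.float64(6.73448036380009))
red [491.5   1.6  16. ]
purple [420.3 -34.3  16. ]
twA [383.3 163.7   5. ]
twB [455.8  64.8   5. ]
edge dir -143.8860450213346 44.463945039323114
```

Run:
```python
import cv2
cv2.imwrite("pics/side0m.png",cv2.resize(cv2.imread("pics/side0.png")[0:400,0:330],None,fx=1.5,fy=1.5))
cv2.imwrite("pics/top0m.png",cv2.resize(cv2.imread("pics/top0.png")[100:400,320:640],None,fx=2,fy=2))
```

```text
(no output)
```

View pics/side0m.png

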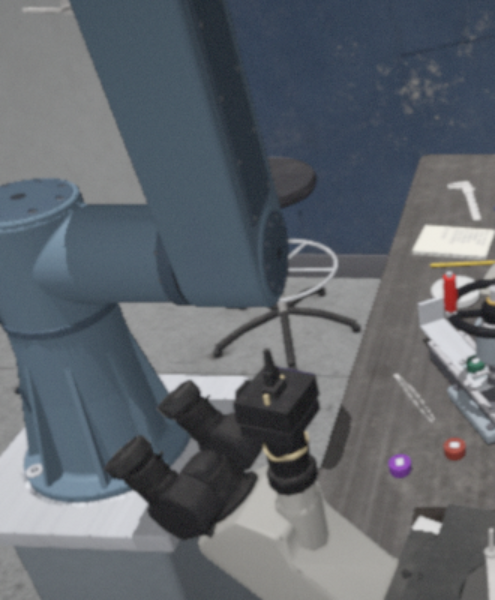

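View pics/top0m.png

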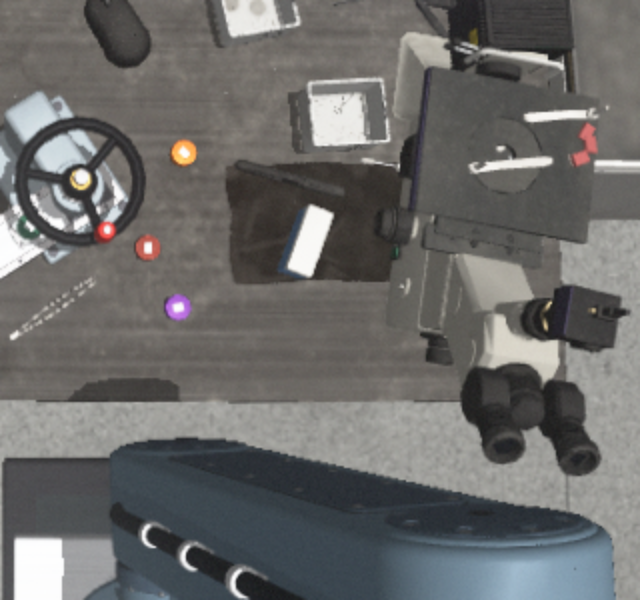

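Run:
```python
from h import *
np.set_printoptions(precision=1,suppress=True)
for s,t in(((183,255),(615,252)),((85,303),(608,331)),((122,263),(570,326)),((195,300),(560,175))): print(tri(s,t))
# slide direction lines in top
for a,b,z in(((158,358),(270,290),35),((212,440),(340,365),35),((105,405),(285,300),40)):
    A=plane("top",U(*a),z);B=plane("top",U(*b),z);d=A-B;print("slide dir",np.degrees(np.arctan2(d[1],d[0])))
# forward reach
```

```text
(array([ 407.2, -330.4,  397. ]), np.float64(7.453265816918013))
(array([ 273.7, -345.2,  330.8]), np.float64(6.4622538982969076))
(array([ 286.8, -271.8,  331.1]), np.float64(12.309756397214702))
(array([ 481.5, -300.5,  328. ]), np.float64(161.47874487736698))
slide dir 122.03771795091421
slide dir 120.97363394641434
slide dir 121.00499551419144
```

Run:
```python
from h import *
np.set_printoptions(precision=1,suppress=True)
print("dish",plane("top",(227,236),18),plane("side",(296,193),18))
for z in(59,):
    P=np.array([432.5,272,78]);print(proj("top",P),proj("side",P))
p=np.array([137.7,-558.3]);psi=np.radians(-76.15)
d=np.array([250,-400])-p;x=np.array([np.cos(psi),np.sin(psi)]);zz=np.array([-x[1],x[0]])
print(d@x,d@zz)
```

```text
dish [457.9 402.   18. ] [443.2 395.5  18. ]
[278.5 246.1] [285.7 199.3]
-126.81507783122495 146.92894893335466
```

Candidates: red_mount at top (394,224), purple mounts at (409,254) and (281,164), orange mount at (412,176). The green mount on the slide is at about (333,213), and the red handle at (373,215) stands on the rim. The crops confirm all of these, and I won't touch any of the mounts. The microscope rises to about 400 mm and stands in the way, so I'll raise the arm first.

```bash
python3 -m inch '[{"jaw":0,"dp":[0,-5,0],"roll":0},{"jaw":0,"dp":[0,-5,0],"roll":0},{"jaw":0,"dp":[0,-5,0],"roll":0},{"jaw":0,"dp":[0,-5,0],"roll":0},{"jaw":0,"dp":[0,-2,0],"roll":0}]' 20
cat >> h.py <<'E'
def rel(target,psi=None):
    s=env.state();p=np.array(s["position"])
    if psi is None: psi=s["tool_rot"][2]
    a=np.radians(psi);x=np.array([np.cos(a),np.sin(a)]);z=np.array([-x[1],x[0]])
    d=np.array(target)-p
    return np.round([d[:2]@x/10,-d[2]/10,d[:2]@z/10],2)
E
python3 - <<'E'
from h import *
print(rel([230,-330,470]),env.state()["joint_positions"])
E
```

```text
clock: 0.72
position: [137.8, -558.7, 473.9]
tool_rot: [-90.1, -0.3, -76.1]
contact_force: [-0.2, -0.4, 0.2]
gripper_width: -0.1
[-20.     0.39  14.43] [-8.79608892e+01  5.34784644e+00  7.25690371e+01 -9.80180726e-04
  1.01810389e+02 -1.18214304e+01]
```

```bash
python3 -m inch '[{"jaw":0,"dp":[0,0,0],"roll":-10},{"jaw":0,"dp":[0,0,0],"roll":-10},{"jaw":0,"dp":[0,0,0],"roll":-10},{"jaw":0,"dp":[0,0,0],"roll":-10},{"jaw":0,"dp":[0,0,0],"roll":-10},{"jaw":0,"dp":[0,0,0],"roll":-10},{"jaw":0,"dp":[0,0,0],"roll":-10},{"jaw":0,"dp":[0,0,0],"roll":-10},{"jaw":0,"dp":[0,0,0],"roll":-10},{"jaw":0,"dp":[0,0,0],"roll":-10},{"jaw":0,"dp":[0,0,0],"roll":-8.6}]'
python3 - <<'E'
from h import *
print(rel([260,-300,470]),rel([350,0,470]),rel([400,325,470]),env.state()["joint_positions"])
E
```

```text
clock: 2.1
position: [137.7, -558.1, 469.7]
tool_rot: [-89.9, -0.0, 32.8]
contact_force: [-0.1, 0.4, -0.3]
gripper_width: -0.2
[24.25 -0.03 15.09] [ 4.805e+01 -3.000e-02  3.546e+01] [ 6.984e+01 -3.000e-02  6.009e+01] [-8.79674618e+01  5.47901099e+00  7.28873439e+01  1.25632455e-03
  1.01696610e+02 -1.20717910e+02]
```

```bash
python3 -m inch '[{"jaw":0,"dp":[4,0,2.5],"roll":0},{"jaw":0,"dp":[4,0,2.5],"roll":0},{"jaw":0,"dp":[4,0,2.5],"roll":0},{"jaw":0,"dp":[4,0,2.5],"roll":0},{"jaw":0,"dp":[4,0,2.5],"roll":0},{"jaw":0,"dp":[4,0,2.5],"roll":0},{"jaw":0,"dp":[3.4,0,2.9],"roll":0},{"jaw":0,"dp":[3.4,0,2.9],"roll":0},{"jaw":0,"dp":[3.4,0,2.9],"roll":0},{"jaw":0,"dp":[3.4,0,2.9],"roll":0},{"jaw":0,"dp":[3.4,0,2.9],"roll":0},{"jaw":0,"dp":[3.4,0,2.9],"roll":0},{"jaw":0,"dp":[3.4,0,2.9],"roll":0},{"jaw":0,"dp":[3.1,0,3.5],"roll":0},{"jaw":0,"dp":[3.1,0,3.5],"roll":0},{"jaw":0,"dp":[3.1,0,3.5],"roll":0},{"jaw":0,"dp":[3.1,0,3.5],"roll":0},{"jaw":0,"dp":[3.1,0,3.5],"roll":0},{"jaw":0,"dp":[3.1,0,3.5],"roll":0},{"jaw":0,"dp":[0,0,0],"roll":0}]'
python3 - <<'E'
from h import *
print(rel([404,316,60]),env.state()["joint_positions"])
E
```

```text
clock: 4.6
position: [395.5, 275.4, 469.0]
tool_rot: [-89.9, 0.1, 32.7]
contact_force: [-0.7, 0.0, -0.4]
gripper_width: 0.0
[ 2.91 40.9   2.95] [ 2.06893538e+01 -6.96626646e+00  8.52741961e+01  2.84489796e-02
  1.01834592e+02 -1.19957550e+01]
```

```bash
python3 -m inch '[{"jaw":0,"dp":[2.9,0,3],"roll":0},{"jaw":0,"dp":[0,5,0],"roll":0},{"jaw":0,"dp":[0,5,0],"roll":0},{"jaw":0,"dp":[0,5,0],"roll":0},{"jaw":0,"dp":[0,5,0],"roll":0},{"jaw":0,"dp":[0,5,0],"roll":0},{"jaw":0,"dp":[0,5,0],"roll":0},{"jaw":0,"dp":[0,5,0],"roll":0},{"jaw":0,"dp":[0,3,0],"roll":0},{"jaw":0,"dp":[0,2.5,0],"roll":0},{"jaw":0,"dp":[0,0,0],"roll":0}]'
python3 - <<'E'
from h import *
for n in("side","top"): cv2.imwrite(f"pics/{n}1.png",env.snapshot(n))
a=cv2.imread("pics/side1.png")[130:300,200:420]; b=cv2.imread("pics/top1.png")[130:330,200:450]
cv2.imwrite("pics/v1.png",np.hstack([cv2.resize(a,(400,309)),cv2.resize(b,(386,309))]))
print(env.state()["position"])
E
```

```text
clock: 5.98
position: [402.7, 312.4, 63.5]
tool_rot: [-90.0, 0.3, 32.4]
contact_force: [-0.4, 0.2, 0.0]
gripper_width: 0.0
[404.7098648  313.63224962  65.98595241]
```

View pics/v1.png

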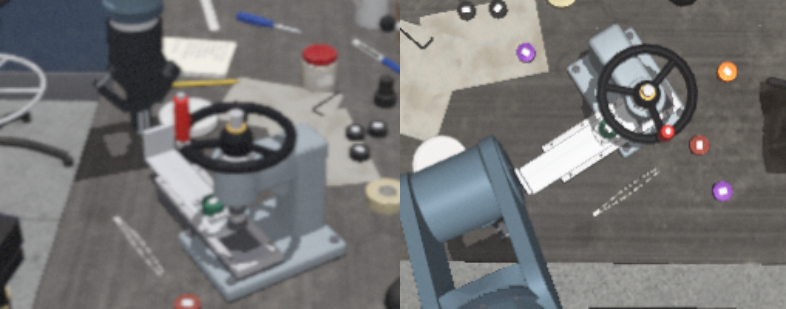

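The gripper stands behind the upright plate, at about (145,120) in the left crop, on the slide's centre line. Pushing now.

```bash
python3 -m inch '[{"jaw":0,"dp":[0,0,-1],"roll":0},{"jaw":0,"dp":[0,0,-1],"roll":0},{"jaw":0,"dp":[0,0,-0.6],"roll":0},{"jaw":0,"dp":[0,0,-0.6],"roll":0},{"jaw":0,"dp":[0,0,-0.6],"roll":0},{"jaw":0,"dp":[0,0,-0.6],"roll":0}]'; python3 -m inch '[{"jaw":0,"dp":[0,0,-0.6],"roll":0},{"jaw":0,"dp":[0,0,-0.6],"roll":0},{"jaw":0,"dp":[0,0,-0.6],"roll":0},{"jaw":0,"dp":[0,0,-0.6],"roll":0},{"jaw":0,"dp":[0,0,-0.6],"roll":0},{"jaw":0,"dp":[0,0,0],"roll":0}]'
```

```text
clock: 6.82
position: [428.0, 276.9, 65.4]
tool_rot: [-90.0, -0.0, 32.5]
contact_force: [-1.3, 2.1, 1.9]
gripper_width: -0.1
clock: 7.58
position: [444.1, 250.8, 65.1]
tool_rot: [-90.0, 0.0, 32.4]
contact_force: [-0.6, 0.1, -0.9]
gripper_width: -0.1
```

```bash
python3 -m inch '[{"jaw":0,"dp":[0,0,-0.6],"roll":0},{"jaw":0,"dp":[0,0,-0.6],"roll":0},{"jaw":0,"dp":[0,0,-0.4],"roll":0}]'; python3 -m inch '[{"jaw":0,"dp":[0,0,-0.3],"roll":0}]';python3 -m inch '[{"jaw":0,"dp":[0,0,-0.3],"roll":0}]'
python3 - <<'E'
from h import *
for n in("side","top"): cv2.imwrite(f"pics/{n}2.png",env.snapshot(n))
a=cv2.imread("pics/side2.png")[130:300,200:420]; b=cv2.imread("pics/top2.png")[130:330,200:450]
cv2.imwrite("pics/v2.png",np.hstack([cv2.resize(a,(400,309)),cv2.resize(b,(386,309))]))
E
```

```text
clock: 7.95
position: [452.4, 237.6, 65.1]
tool_rot: [-90.0, 0.0, 32.4]
contact_force: [-1.1, 2.4, -1.8]
gripper_width: -0.0
clock: 8.07
position: [454.0, 235.2, 65.1]
tool_rot: [-90.0, 0.0, 32.4]
contact_force: [-0.8, 2.4, -0.4]
gripper_width: -0.2
clock: 8.2
position: [455.6, 232.7, 65.1]
tool_rot: [-90.0, 0.0, 32.5]
contact_force: [-1.0, 1.4, -1.7]
gripper_width: -0.2
```

View pics/v2.png

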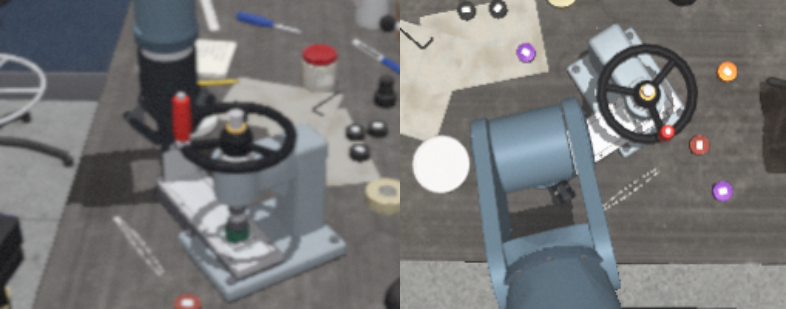

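The slide has moved in and the green mount, at about (237,232) in the left crop, is close to being under the foot. I'll go in small steps until it meets the stop.

```bash
for i in 1; do python3 -m inch '[{"jaw":0,"dp":[0,0,-0.2],"roll":0}]' | sed -n '1,2p;4p'; python3 -m inch '[{"jaw":0,"dp":[0,0,-0.2],"roll":0}]'| sed -n '1,2p;4p';python3 -m inch '[{"jaw":0,"dp":[0,0,-0.15],"roll":0}]'| sed -n '1,2p;4p';python3 -m inch '[{"jaw":0,"dp":[0,0,-0.15],"roll":0}]'| sed -n '1,2p;4p'; done
```

```text
clock: 8.43
position: [455.6, 232.6, 65.1]
contact_force: [-8.4, 14.5, 2.0]
clock: 8.55
position: [455.7, 232.5, 65.1]
contact_force: [-11.6, 23.0, 3.7]
clock: 8.68
position: [455.7, 232.5, 65.1]
contact_force: [-15.3, 27.2, 6.0]
clock: 8.8
position: [455.6, 232.4, 65.1]
contact_force: [-17.3, 34.8, 7.0]
```

The position stalls at (455.6,232.5) while the force rises, about 167 mm from the axis against an expected 166. The slide is at its stop, so I'm backing off and lifting.

```bash
python3 -m inch '[{"jaw":0,"dp":[0,0,1],"roll":0},{"jaw":0,"dp":[0,0,2],"roll":0},{"jaw":0,"dp":[0,0,2],"roll":0},{"jaw":0,"dp":[0,-5,0],"roll":0},{"jaw":0,"dp":[0,-5,0],"roll":0},{"jaw":0,"dp":[0,-5,0],"roll":0},{"jaw":0,"dp":[0,-5,0],"roll":0},{"jaw":0,"dp":[0,-5,0],"roll":0},{"jaw":0,"dp":[0,0,0],"roll":0}]'
python3 - <<'E'
from h import *
for n in("side","top"): cv2.imwrite(f"pics/{n}3.png",env.snapshot(n))
a=cv2.imread("pics/side3.png")[160:300,230:410]; b=cv2.imread("pics/top3.png")[130:290,250:450]
cv2.imwrite("pics/v3.png",np.hstack([cv2.resize(a,(400,311)),cv2.resize(b,(389,311))]))
print(env.state()["position"])
E
```

```text
clock: 9.93
position: [435.4, 269.6, 320.8]
tool_rot: [-90.2, -0.6, 32.4]
contact_force: [0.6, 0.2, -0.2]
gripper_width: -0.0
[433.15263473 268.9638785  315.72632982]
```

View pics/v3.png

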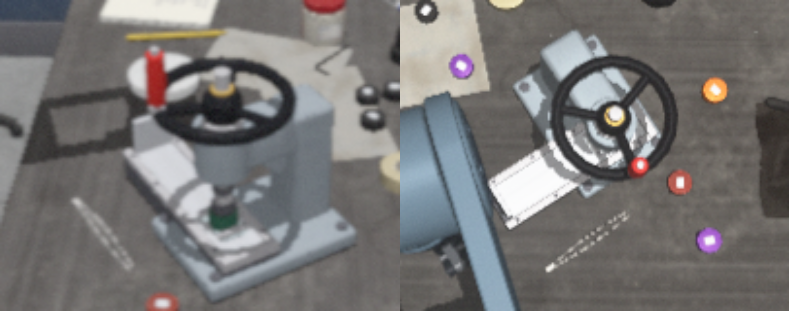

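Slide home, mount under the foot, handle where it was at (640,165) in the right crop. Next, over to the handle's rear side at travel height.

```bash
python3 -m inch '[{"jaw":0,"dp":[0,0,0],"roll":7},{"jaw":0,"dp":[0,0,0],"roll":6.8},{"jaw":0,"dp":[0,0,0],"roll":0}]'
python3 - <<'E'
from h import *
print(rel([504,31,320]),rel([504,31,245]),env.state()["joint_positions"])
E
```

```text
clock: 10.4
position: [432.1, 268.8, 313.4]
tool_rot: [-90.0, 0.2, 18.7]
contact_force: [-0.6, -0.2, -0.0]
gripper_width: 0.2
[ -0.82  -0.66 -24.83] [ -0.82   6.84 -24.83] [ 1.85139330e+01 -8.98900566e-01  9.68318615e+01 -2.37725163e-02
  8.42418225e+01 -1.81573422e-01]
```

```bash
python3 -m inch '[{"jaw":0,"dp":[-0.8,-1,0],"roll":0},{"jaw":0,"dp":[0,0,-4.2],"roll":0},{"jaw":0,"dp":[0,0,-4.2],"roll":0},{"jaw":0,"dp":[0,0,-4.2],"roll":0},{"jaw":0,"dp":[0,0,-4.2],"roll":0},{"jaw":0,"dp":[0,0,-4],"roll":0},{"jaw":0,"dp":[0,0,-4],"roll":0},{"jaw":0,"dp":[0,0,0],"roll":0},{"jaw":0,"dp":[0,0,0],"roll":0}]'
python3 - <<'E'
from h import *
print(rel([504,31,245]),env.state()["position"])
E
```

```text
clock: 11.52
position: [504.1, 32.0, 325.4]
tool_rot: [-90.0, 0.0, 18.7]
contact_force: [-0.1, -0.6, -0.2]
gripper_width: 0.1
[-0.04  8.04 -0.09] [504.05199242  32.00838362 325.44626049]
```

```bash
python3 -m inch '[{"jaw":0,"dp":[0,3,0],"roll":0},{"jaw":0,"dp":[0,3,0],"roll":0},{"jaw":0,"dp":[0,2,0],"roll":0},{"jaw":0,"dp":[0,0,0],"roll":0},{"jaw":0,"dp":[0,0,0],"roll":0}]'
python3 - <<'E'
from h import *
for n in("side","top"): cv2.imwrite(f"pics/{n}4.png",env.snapshot(n))
a=cv2.imread("pics/side4.png")[130:300,230:410]; b=cv2.imread("pics/top4.png")[130:290,250:450]
cv2.imwrite("pics/v4.png",np.hstack([cv2.resize(a,(400,378)),cv2.resize(b,(398,378))]))
print(env.state()["position"])
E
```

```text
clock: 12.15
position: [504.8, 32.4, 246.4]
tool_rot: [-90.0, -0.1, 18.7]
contact_force: [0.8, 0.3, 0.1]
gripper_width: -0.3
[505.10052462  32.0117864  246.72802497]
```

View pics/v4.png

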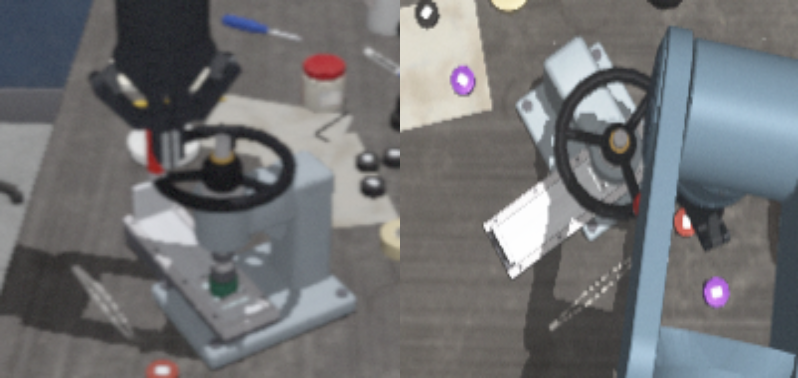

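The fingertips stand just in front of the handle, at about (170,145) in the left crop, clear of the rim. I'll lower 8 mm more and approach until contact.

```bash
python3 -m inch '[{"jaw":0,"dp":[0,0.8,0.5],"roll":0},{"jaw":0,"dp":[0,0,0.8],"roll":0},{"jaw":0,"dp":[0,0,0],"roll":0}]'| sed -n '1,2p;4p'; python3 -m inch '[{"jaw":0,"dp":[0,0,0.2],"roll":0},{"jaw":0,"dp":[0,0,0],"roll":0}]' | sed -n '2p;4p';python3 -m inch '[{"jaw":0,"dp":[0,0,0.2],"roll":0},{"jaw":0,"dp":[0,0,0],"roll":0}]' | sed -n '2p;4p';python3 -m inch '[{"jaw":0,"dp":[0,0,0.2],"roll":0},{"jaw":0,"dp":[0,0,0],"roll":0}]' | sed -n '2p;4p'
```

```text
clock: 12.62
position: [500.0, 44.7, 237.2]
contact_force: [0.7, 0.5, 0.9]
position: [499.7, 46.0, 237.4]
contact_force: [-0.2, 0.4, 0.4]
position: [499.0, 47.9, 237.3]
contact_force: [-0.7, -0.2, -0.1]
position: [498.3, 49.8, 237.3]
contact_force: [-0.3, -0.2, 1.0]
```

```bash
r='[{"jaw":0,"dp":[0,0,0.2],"roll":0}]'; echo; python3 -m inch '[{"jaw":0,"dp":[0,0,0.2],"roll":0}]' | sed -n '2p;4p';python3 -m inch '[{"jaw":0,"dp":[0,0,0.2],"roll":0}]' | sed -n '2p;4p';python3 -m inch '[{"jaw":0,"dp":[0,0,0.2],"roll":0}]' | sed -n '2p;4p';python3 -m inch '[{"jaw":0,"dp":[0,0,0.2],"roll":0}]' | sed -n '2p;4p'
```

```text
position: [497.7, 51.6, 237.3]
contact_force: [-0.4, -0.1, 0.7]
position: [497.2, 53.4, 237.3]
contact_force: [0.8, -4.1, -0.9]
position: [496.6, 54.9, 237.3]
contact_force: [0.3, -4.0, -1.1]
position: [495.9, 57.0, 237.3]
contact_force: [1.5, -2.9, -1.2]
```

Contact came at about TCP (497.4,52.6), with the wheel starting at about 4 N. That fits the handle position I measured, and it is also the TCP position to end at after one turn. Now I'll compute the circle rows.

```bash
cat >> h.py <<'E'
def circ(a0,n,st=-10.,R=62.,C_=(548,93),psi=18.7):
    s=env.state();p=np.array(s["position"])[:2];a=np.radians(psi);x=np.array([np.cos(a),np.sin(a)]);z=np.array([-x[1],x[0]])
    d=p-C_;print("now r,ang",np.hypot(*d),np.degrees(np.arctan2(d[1],d[0]))%360)
    for k in range(1,n+1):
        q=np.radians(a0+k*st);t=np.array(C_)+R*np.array([np.cos(q),np.sin(q)]);e=(t-p)/10;v=np.round([e@x,e@z],1);p=p+10*(v[0]*x+v[1]*z);print(a0+k*st,v)
E
python3 -c "
from h import *
circ(214.6,12)"
```

```text
now r,ang 63.31541091260638 214.65681589916815
204.6 [-0.1  1.1]
194.6 [0.  1.1]
184.6 [0.2 1.1]
174.6 [0.3 1. ]
164.6 [0.6 0.9]
154.6 [0.6 0.9]
144.6 [0.9 0.7]
134.6 [0.9 0.5]
124.6 [1.  0.4]
114.6 [1.1 0.2]
104.6 [1. 0.]
94.6 [ 1.1 -0.1]
```

```bash
python3 -m inch '[{"jaw":0,"dp":[-0.1,0,1.1],"roll":0},{"jaw":0,"dp":[0,0,1.1],"roll":0},{"jaw":0,"dp":[0.2,0,1.1],"roll":0}]'; python3 -m inch '[{"jaw":0,"dp":[0.3,0,1.0],"roll":0},{"jaw":0,"dp":[0.6,0,0.9],"roll":0}]'
python3 - <<'E'
from h import *
circ(164.6,0)
for n in("side","top"): cv2.imwrite(f"pics/{n}5.png",env.snapshot(n))
a=cv2.imread("pics/side5.png")[130:300,230:410]; b=cv2.imread("pics/top5.png")[130:290,250:450]
cv2.imwrite("pics/v5.png",np.hstack([cv2.resize(a,(400,378)),cv2.resize(b,(398,378))]))
E
```

```text
clock: 14.25
position: [486.1, 89.0, 237.4]
tool_rot: [-90.1, -0.0, 18.6]
contact_force: [1.6, -5.6, -1.3]
gripper_width: -0.0
clock: 14.5
position: [488.1, 110.5, 237.2]
tool_rot: [-90.0, 0.1, 18.7]
contact_force: [-0.5, -5.5, 0.3]
gripper_width: -0.1
now r,ang 62.43006037453915 163.74710789719558
```

View pics/v5.png

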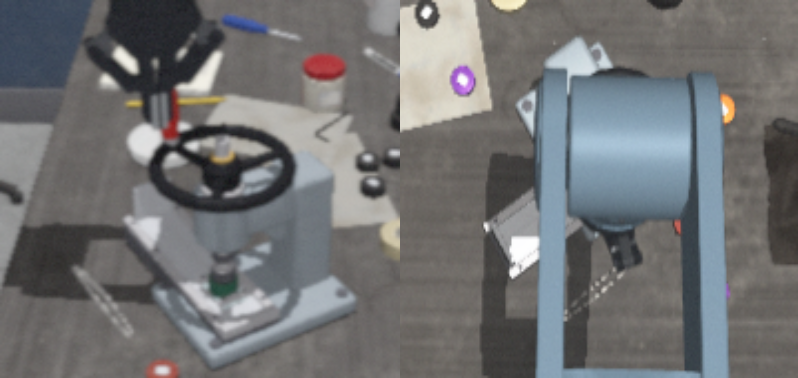

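The handle goes ahead of the fingers, at about (172,115) in the left crop, with about 5.5 N. Carrying on round.

```bash
python3 -m inch '[{"jaw":0,"dp":[0.6,0,0.9],"roll":0},{"jaw":0,"dp":[0.9,0,0.7],"roll":0},{"jaw":0,"dp":[0.9,0,0.5],"roll":0}]'| sed -n '1,2p;4p'; python3 -m inch '[{"jaw":0,"dp":[1,0,0.4],"roll":0},{"jaw":0,"dp":[1.1,0,0.2],"roll":0},{"jaw":0,"dp":[1,0,0],"roll":0}]'| sed -n '1,2p;4p'
python3 - <<'E'
from h import *
circ(104.6,12)
for n in("side","top"): cv2.imwrite(f"pics/{n}6.png",env.snapshot(n))
a=cv2.imread("pics/side6.png")[130:300,230:410]; b=cv2.imread("pics/top6.png")[130:290,250:450]
cv2.imwrite("pics/v6.png",np.hstack([cv2.resize(a,(400,378)),cv2.resize(b,(398,378))]))
E
```

```text
clock: 14.98
position: [504.3, 137.8, 237.0]
contact_force: [-3.7, -2.6, 1.7]
clock: 15.35
position: [532.4, 153.4, 236.9]
contact_force: [-4.2, -2.9, 1.0]
now r,ang 62.332745824928914 104.48562036414422
94.6 [ 1.1 -0.2]
84.6 [ 1.  -0.4]
74.6 [ 0.9 -0.5]
64.6 [ 0.9 -0.7]
54.599999999999994 [ 0.7 -0.8]
44.599999999999994 [ 0.5 -0.9]
34.599999999999994 [ 0.4 -1. ]
24.599999999999994 [ 0.2 -1.1]
14.599999999999994 [ 0.  -1.1]
4.599999999999994 [-0.1 -1. ]
-5.400000000000006 [-0.4 -1. ]
-15.400000000000006 [-0.5 -1. ]
```

View pics/v6.png

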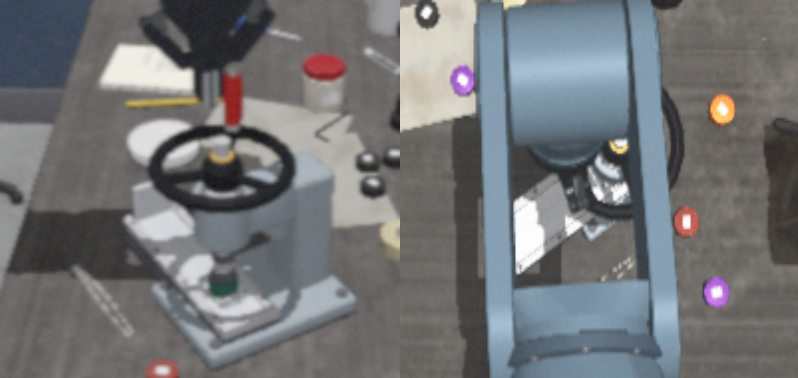

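The handle is now on the far left side of the rim, at about (233,95) in the left crop, just ahead of the fingers. Continuing.

```bash
python3 -m inch '[{"jaw":0,"dp":[1.1,0,-0.2],"roll":0},{"jaw":0,"dp":[1,0,-0.4],"roll":0},{"jaw":0,"dp":[0.9,0,-0.5],"roll":0},{"jaw":0,"dp":[0.9,0,-0.7],"roll":0}]'| sed -n '1,2p;4p'; python3 -m inch '[{"jaw":0,"dp":[0.7,0,-0.8],"roll":0},{"jaw":0,"dp":[0.5,0,-0.9],"roll":0},{"jaw":0,"dp":[0.4,0,-1],"roll":0}]'| sed -n '1,2p;4p'; python3 -m inch '[{"jaw":0,"dp":[0.2,0,-1.1],"roll":0},{"jaw":0,"dp":[0,0,-1.1],"roll":0}]'| sed -n '1,2p;4p'
python3 - <<'E'
from h import *
circ(14.6,14)
for n in("side","top"): cv2.imwrite(f"pics/{n}7.png",env.snapshot(n))
a=cv2.imread("pics/side7.png")[130:300,230:410]; b=cv2.imread("pics/top7.png")[130:290,250:450]
cv2.imwrite("pics/v7.png",np.hstack([cv2.resize(a,(400,378)),cv2.resize(b,(398,378))]))
E
```

```text
clock: 15.95
position: [575.2, 148.6, 237.1]
contact_force: [-5.0, 0.8, 1.3]
clock: 16.32
position: [599.3, 127.6, 237.3]
contact_force: [-2.1, 4.1, -0.9]
clock: 16.58
position: [607.9, 107.1, 237.3]
contact_force: [-2.4, 4.2, -0.4]
now r,ang 61.529019922369436 13.247823369977912
4.6 [-0.1 -0.9]
-5.4 [-0.4 -1. ]
-15.4 [-0.5 -1. ]
-25.4 [-0.7 -0.8]
-35.4 [-0.8 -0.7]
-45.4 [-0.9 -0.6]
-55.4 [-1.  -0.4]
-65.4 [-1.1 -0.2]
-75.4 [-1.1  0. ]
-85.4 [-1.   0.2]
-95.4 [-1.1  0.3]
-105.4 [-0.9  0.6]
-115.4 [-0.8  0.6]
-125.4 [-0.7  0.8]
```

View pics/v7.png

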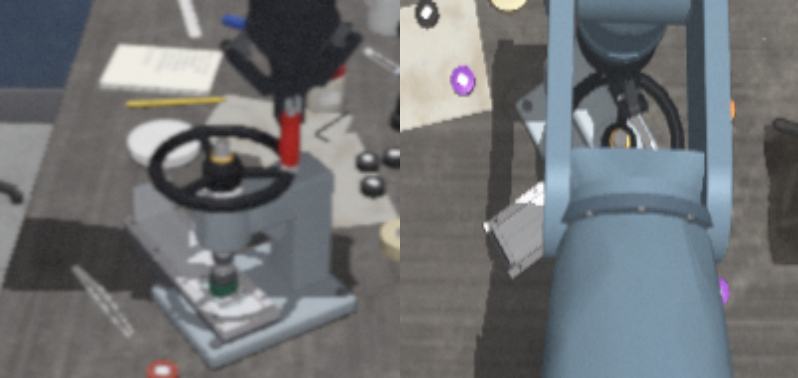

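The handle, at about (290,140) in the left crop, has passed the far side. The slide is still home and the mount still in place.

```bash
python3 -m inch '[{"jaw":0,"dp":[-0.1,0,-0.9],"roll":0},{"jaw":0,"dp":[-0.4,0,-1],"roll":0},{"jaw":0,"dp":[-0.5,0,-1],"roll":0},{"jaw":0,"dp":[-0.7,0,-0.8],"roll":0}]'| sed -n '1,2p;4p'; python3 -m inch '[{"jaw":0,"dp":[-0.8,0,-0.7],"roll":0},{"jaw":0,"dp":[-0.9,0,-0.6],"roll":0},{"jaw":0,"dp":[-1,0,-0.4],"roll":0}]'| sed -n '1,2p;4p'; python3 -m inch '[{"jaw":0,"dp":[-1.1,0,-0.2],"roll":0},{"jaw":0,"dp":[-1.1,0,0],"roll":0}]'| sed -n '1,2p;4p'
python3 - <<'E'
from h import *
circ(-75.4,7)
for n in("side","top"): cv2.imwrite(f"pics/{n}8.png",env.snapshot(n))
a=cv2.imread("pics/side8.png")[130:300,230:410]; b=cv2.imread("pics/top8.png")[130:290,250:450]
cv2.imwrite("pics/v8.png",np.hstack([cv2.resize(a,(400,378)),cv2.resize(b,(398,378))]))
E
```

```text
clock: 17.18
position: [603.6, 66.8, 237.7]
contact_force: [1.5, 5.1, -0.9]
clock: 17.55
position: [583.3, 41.4, 237.8]
contact_force: [4.7, 1.3, -0.0]
clock: 17.8
position: [562.6, 33.1, 237.7]
contact_force: [4.7, 1.8, 1.0]
now r,ang 61.670103909627365 283.68191497973146
-85.4 [-1.   0.1]
-95.4 [-1.   0.4]
-105.4 [-0.9  0.5]
-115.4 [-0.9  0.7]
-125.4 [-0.7  0.8]
-135.4 [-0.5  0.9]
-145.4 [-0.4  1. ]
```

View pics/v8.png

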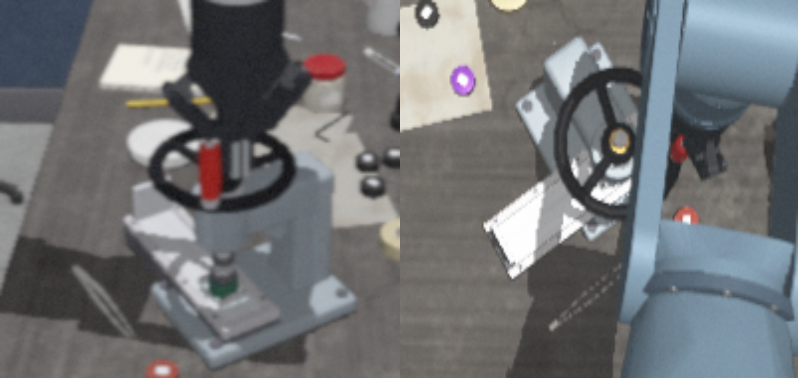

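Handle at about (210,170) in the left crop, in the last quarter. Slowing down toward the end position.

```bash
python3 -m inch '[{"jaw":0,"dp":[-1,0,0.1],"roll":0},{"jaw":0,"dp":[-1,0,0.4],"roll":0},{"jaw":0,"dp":[-0.9,0,0.5],"roll":0},{"jaw":0,"dp":[-0.9,0,0.7],"roll":0},{"jaw":0,"dp":[-0.5,0,0.6],"roll":0},{"jaw":0,"dp":[0,0,0],"roll":0}]'| sed -n '1,2p;4p'
python3 - <<'E'
from h import *
circ(-125,0); print(rel([497.4,52.6,237.3],18.7))
for n in("side","top"): cv2.imwrite(f"pics/{n}9.png",env.snapshot(n))
a=cv2.imread("pics/side9.png")[130:300,230:410]; b=cv2.imread("pics/top9.png")[130:290,250:450]
cv2.imwrite("pics/v9.png",np.hstack([cv2.resize(a,(400,378)),cv2.resize(b,(398,378))]))
E
```

```text
clock: 18.65
position: [513.8, 42.2, 237.2]
contact_force: [-0.6, -0.2, -0.1]
now r,ang 61.291449703030274 236.06200012431054
[-1.22 -0.01  1.52]
```

View pics/v9.png

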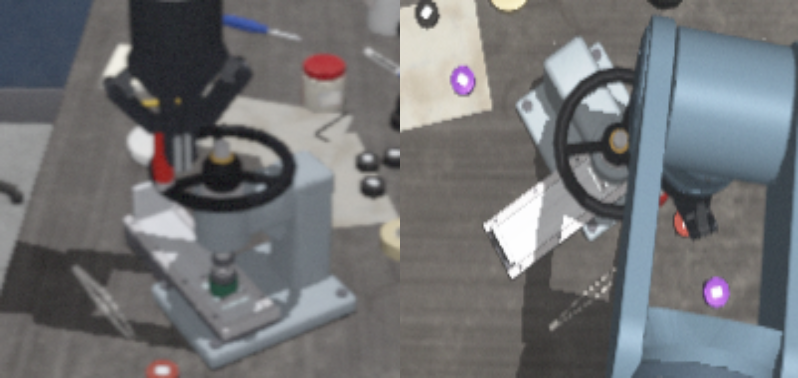

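```bash
python3 -m inch '[{"jaw":0,"dp":[-0.4,0,0.4],"roll":0},{"jaw":0,"dp":[-0.4,0,0.4],"roll":0},{"jaw":0,"dp":[-0.4,0,0.4],"roll":0},{"jaw":0,"dp":[0,0,0],"roll":0}]'| sed -n '1,2p;4p'
python3 -c "
from h import *
print(rel([497.4,52.6,237.3],18.7))"
```

```text
clock: 19.25
position: [498.9, 49.5, 237.1]
contact_force: [-0.0, -1.1, -1.0]
[-0.04 -0.02  0.34]
```

```bash
python3 -m inch '[{"jaw":0,"dp":[0,0,0.2],"roll":0}]'| sed -n '1,2p;4p';python3 -m inch '[{"jaw":0,"dp":[0,0,0.15],"roll":0}]'| sed -n '1,2p;4p';python3 -m inch '[{"jaw":0,"dp":[0,0,0],"roll":0}]'| sed -n '1,2p;4p'
```

```text
clock: 19.38
position: [498.8, 50.9, 237.2]
contact_force: [0.5, -3.0, -1.3]
clock: 19.5
position: [498.4, 52.4, 237.1]
contact_force: [1.0, -2.9, -2.5]
clock: 19.62
position: [498.4, 52.6, 237.2]
contact_force: [1.5, -3.0, -2.2]
```

Contact kept right up to the recorded position. Backing off, then up and away to compare pictures.

```bash
python3 -m inch '[{"jaw":0,"dp":[0,0,-1],"roll":0},{"jaw":0,"dp":[0,0,-2],"roll":0},{"jaw":0,"dp":[0,-4,0],"roll":0},{"jaw":0,"dp":[0,-4,0],"roll":0},{"jaw":0,"dp":[0,-4,0],"roll":0},{"jaw":0,"dp":[0,0,-4],"roll":0},{"jaw":0,"dp":[0,0,-4],"roll":0},{"jaw":0,"dp":[0,0,-4],"roll":0},{"jaw":0,"dp":[0,0,-4],"roll":0},{"jaw":0,"dp":[0,0,0],"roll":0},{"jaw":0,"dp":[0,0,0],"roll":0}]'
python3 - <<'E'
from h import *
for n in("side","top"): cv2.imwrite(f"pics/{n}10.png",env.snapshot(n))
def red(n,k,box):
    im=cv2.imread(f"pics/{n}{k}.png").astype(int);m=(im[...,2]>150)&(im[...,1]<70)&(im[...,0]<80)
    M=np.zeros_like(m);x0,y0,x1,y1=box;M[y0:y1,x0:x1]=m[y0:y1,x0:x1];y,x=np.nonzero(M);return x.mean().round(2),y.mean().round(2),len(x)
for k in(0,3,10): print(k,red("side",k,(285,170,330,215)),red("top",k,(362,205,384,222)))
a=cv2.imread("pics/side10.png")[130:300,230:410]; b=cv2.imread("pics/top10.png")[130:290,250:450]
cv2.imwrite("pics/v10.png",np.hstack([cv2.resize(a,(400,378)),cv2.resize(b,(398,378))]))
E
```

```text
clock: 21.0
position: [559.1, -128.1, 357.1]
tool_rot: [-90.0, 0.0, 18.6]
contact_force: [0.5, 0.2, 0.1]
gripper_width: -0.0
0 (np.float64(299.27), np.float64(194.07), 98) (np.float64(372.77), np.float64(215.46), 13)
3 (np.float64(299.29), np.float64(194.04), 98) (np.float64(372.71), np.float64(215.43), 14)
10 (np.float64(299.45), np.float64(194.88), 105) (np.float64(372.83), np.float64(216.17), 6)
```

View pics/v10.png

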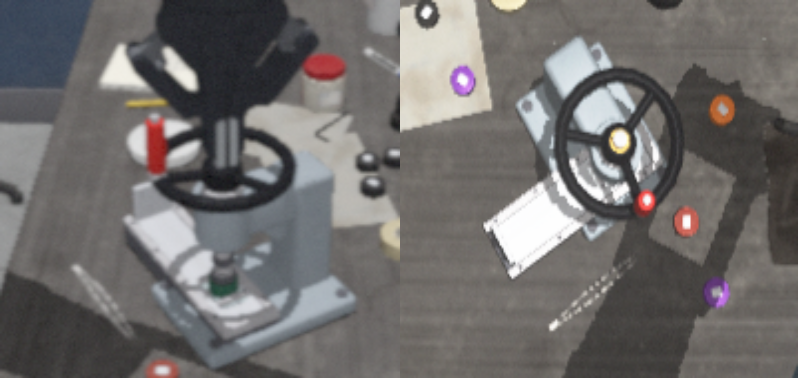

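Run:
```python
from h import *
o=[]
for n,(x,y,w,h) in(("side",(270,215,70,60)),("top",(265,200,140,75))):
    for k in(3,10):
        o.append(cv2.resize(cv2.imread(f"pics/{n}{k}.png")[y:y+h,x:x+w],(390,290),interpolation=cv2.INTER_CUBIC))
cv2.imwrite("pics/cmp.png",np.vstack([np.hstack(o[:2]),np.hstack(o[2:])]))
# template check
for n,bx in(("side",{"tweez":(260,245,34,40),"red":(292,288,24,22),"dish":(284,182,12,20),"mountfoot":(318,235,25,35),"plate_edge":(284,222,25,30)}),("top",{"tweez":(322,235,50,38),"dish":(205,214,45,45),"plate":(283,214,32,35)})):
    A=cv2.imread(f"pics/{n}3.png",0);B=cv2.imread(f"pics/{n}10.png",0)
    for k,(x,y,w,h) in bx.items():
        r=cv2.matchTemplate(B[y-6:y+h+6,x-6:x+w+6],A[y:y+h,x:x+w],cv2.TM_CCOEFF_NORMED);_,v,_,l=cv2.minMaxLoc(r);print(n,k,l[0]-6,l[1]-6,round(v,2))
```

```text
side tweez 0 0 0.62
side red 0 0 0.87
side dish 0 0 0.98
side mountfoot 0 0 0.97
side plate_edge 0 0 0.99
top tweez 0 0 0.69
top dish -4 6 0.53
top plate 0 0 0.89
```

View pics/cmp.png

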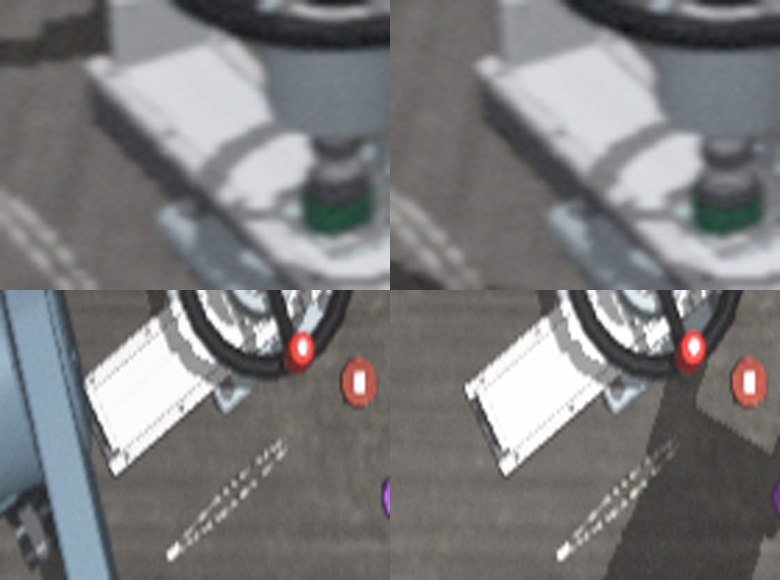

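In the before/after crops the slide and bystanders sit in the same places. The foot is now down on the green mount, and the handle is back at its start within about 2 mm. Handing in.

```bash
python3 -c "
from plant import env
print(env.state()['contact_force'],env.state()['clock']);print(env.job_done())"
```

```text
[ 1.08227318 -0.13930561  0.44662852] 21.1
the job is handed in; nothing more can be done
None
```

The job is handed in at 21.1 s of the 61 s allowed; the system gives no verdict, so the result is based on my own checks.

**What I did:** I pushed the slide home with closed fingertips until it stalled on its stop. The TCP was then 167 mm from the axis, against 166 mm expected, and the force reached about 39 N. I then pushed the red handle from behind through one full clockwise turn, at about 4–6 N in the readings I took and without gripping it. I stopped where the first contact had been, then backed off, lifted and moved clear.

**Last checks:**
- **Handle:** its picture position is within about 1 pixel of the start (roughly 2 mm, slightly short of it).
- **Slide:** it did not shift in the picture between being pushed home and the end.
- **Mount and foot:** the foot looks seated on the green mount, judged from the picture only. I could not measure its force.
- **Bystanders:** the red mount and tweezers showed no shift, though the tweezers matched weakly because of the arm's shadow. For the petri dish, the side view showed no shift. The top-view comparison disagreed, but it is unusable because the arm covered the dish in the earlier picture.
- **Robot:** it was clear of everything, with a force reading close to zero (about 1 N).

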